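Clear the two piles beside the canister press

TASK

Take the two piles beside the press apart from the top, one piece at a time, and stand each piece upright in the middle of its own place: the red-lidded canister on the red disc, the green-lidded canister on the green disc, the blue filter ring in the white porcelain dish, the brass adapter ring on the dark walnut plate and the black eyecup on the cork pad. Set them down gently rather than dropping them, and never lift a piece with another still on it.

Things in the scene. Friction and masses are not known exactly. Their poses are not given: they have to be found in the camera images.
- red_canister: film canister: upright aluminium cylinder 66 mm across and 40 mm high with a red lid flush on its top; rigid, about 110 g. Origin: centre of its underside, z up along its axis. At the start it stands on the worktop with a ring on it
- green_canister: film canister: upright aluminium cylinder 66 mm across and 40 mm high with a green lid flush on its top; rigid, about 110 g. Origin: centre of its underside, z up along its axis. At the start it stands on the worktop with a ring on it
- filter_ring: blue anodised filter ring, flat ring 50 mm outside, 28 mm hole, 14 mm high, about 40 g. Origin: centre of its underside, z up along its axis. At the start it lies on one of the two canister lids, centred within a few mm; the eyecup stands on it
- brass_adapter: brass-coloured lens adapter ring, flat ring 50 mm outside, 28 mm hole, 14 mm high, about 40 g. Origin: centre of its underside, z up along its axis. At the start it lies on one of the two canister lids, centred within a few mm; nothing stands on it
- eyecup: black rubber eyecup: straight open-topped cup 36 mm across, 22 mm high, 20 g. Origin: centre of its underside (the closed end), z up along its axis. At the start it stands on the blue filter ring, so that pile is three high
- red_station: fixed flat red disc 92 mm across and 6 mm thick on the worktop; place of the red-lidded canister. Origin: centre of its underside, on the worktop; its flat top is 6 mm higher
- green_station: fixed flat green disc 92 mm across and 6 mm thick on the worktop; place of the green-lidded canister. Origin: centre of its underside, on the worktop; its flat top is 6 mm higher
- lens_dish: fixed white porcelain lens dish, 100 mm across; its flat floor (about 85 mm across) is 6 mm above the worktop and the rim 8 mm; place of the blue filter ring. Origin: centre of its underside, on the worktop
- cork_pad: fixed light brown square cork pad 84 x 84 x 6 mm; place of the eyecup. Origin: centre of its underside, on the worktop; its flat top is 6 mm higher
- walnut_block: fixed dark brown square walnut plate 84 x 84 x 6 mm; place of the brass-coloured adapter ring. Origin: centre of its underside, on the worktop; its flat top is 6 mm higher
Things that resemble listed ones, but are neither listed nor needed, are in the scene too. Several things have the shape of the green_station; the one meant has the colours described above.

How it is judged:
By the outcome, as a careful person would: the job done as asked, in the order asked, and still so for the second after the job is handed in, with the robot touching nothing.
It also fails if it takes over 128 s, if anything falls off the work surface, if the arm or the gripper's body presses on something with over 40 N, if the wrist force passes 120 N, or if a joint passes its speed limit or range.

ROBOT

A 7-joint arm with a two-finger parallel gripper is mounted at the origin on the work surface. World frame = base frame: x ahead of the robot, y to its left, z up, the work surface at z = 0. Lengths are in m, angles in rad, forces in N, time in s.
With the tool pointing down it reaches from about 0.4 to 0.85 m from the base axis. Payload 4.4 kg.
Tool frame: the origin (TCP) lies on the centre line of the jaws, within the pads' length; the fingertips stand 14 mm ahead of it and the grasp point (between the pads) lies 5 mm behind it (manip.tip_reach is the distance from the TCP to the fingertips, in m); z points along the fingers, y is the line along which they close (so a half turn about z gives the same grasp; the last joint's range is limited). The gripper opens to 94 mm and grips with 3 to 60 N. Pads are 16 mm wide; open, the fingers measure 119 mm over their backs; the gripper's body (75 mm by 177 mm) begins 78 mm behind the grasp point.
Start: joints at [-1.319, 0.628, 0.038, 1.517, -0.027, 0.996, -0.02], TCP at [0.203, 0.617, 0.187] pointing down, gripper open.
Joint ranges: [-3.06, 3.06], [-0.37, 2.12], [-1.25, 1.32], [0.18, 2.47], [-1.1, 4.24], [0.23, 1.98], [-2.94, 2.94]. Speed limits (rad/s): [2.57, 2.57, 3.14, 3.14, 3.14, 3.14, 3.14].

INTERFACE

Orientations are given as a unit quaternion [x, y, z, w].
In Python, from rig import manip gives the robot as it stands. The module is installed in compiled form; this text tells all that it offers. Calls block until the motion is done:
- manip.reach(position, orientation): joint-space move of the TCP to a pose.
- manip.movel(position, frame=None, velocity=0.15, guard=None): straight line of the TCP; frame=None keeps the orientation; velocity is the mean speed in m/s. With guard (N) it stops when the force on the tool has changed by that much, and returns True; else False.
- manip.goto_joints(angles): joint-space move.
- manip.gripper_to(opening, force=None): finger opening in m; force is the grip in N (None keeps the last); returns when the fingers have stopped.
- manip.hold(seconds).
- manip.inverse_kinematics(position, orientation): joint angles nearest the present ones, or None.
- manip.observe(): the state.
- manip.capture(name): name is "side" or "top" or "wrist"; returns a dict with "pixels" (420x560x3 uint8, red, green, blue), "z_map" (420x560 float32, m along the optical axis (not along the pixel's ray), 0 where there is no reading), "camera_matrix" (3x3 intrinsics, pixels), "R" (3x3) and "t" (3): a world point X has camera coordinates R X + t. Camera axes: x right, y down, z forward; pixel columns grow to the right and rows downward; lengths in m; the calibration is good to about 2 mm. A picture is of the moment at which its call begins.
A pose or a line that the arm cannot do raises manip.IKError and nothing moves.
- manip.sign_off(): hands the job in; it is judged then, once.
The state is a dict: "t": time; "joint_positions": joint angles; "dq": joint speeds; "tau": joint torques, N m; "tcp_pos": TCP position; "eef_rot": TCP orientation; "ft_force": force on the tool from outside, world axes, zero at the start; "wrist_torque": the same for the moment, N m; "grip_width": finger opening in m; "finger_force": force on a finger pad.
Only numpy, scipy, OpenCV 4.12 (cv2) and the standard library are available. Lean on these libraries where they do the work, as an engineer would, in place of code of your own. Each camera call takes 0.05 s, during which the arm holds its last target. There are 200 camera calls.

## Working session

There is one attempt and no reset: what is moved stays moved. The work goes in short steps, each a Python script; the robot and the scene stay as the last script left them, time stands still between calls to the robot, and variables do not carry over. Pictures are saved under pics/ and viewed, at most 14 in all, crops included, and the job is handed in when it is done.

```bash
mkdir -p pics; cat > h.py <<'E'
import numpy as np, cv2
from rig import manip
def snap(name,fn=None):
    c=manip.capture(name)
    if fn: cv2.imwrite('pics/'+fn,c['pixels'][:,:,::-1])
    return c
def world(c):
    z=c['z_map'].astype(float);K=c['camera_matrix'];v,u=np.mgrid[:z.shape[0],:z.shape[1]]
    P=np.stack([(u-K[0,2])/K[0,0]*z,(v-K[1,2])/K[1,1]*z,z],-1)
    W=(P-c['t'])@c['R']; W[z==0]=np.nan
    return W
E
python3 - <<'E'
from h import *
for n in('top','side'):
    c=snap(n,n+'0.png'); np.savez(n+'0.npz',**c); W=world(c); print(n,-c['R'].T@c['t'],c['R'][2], W[210,280])
s=manip.observe();print(s['t'],s['eef_rot'],s['tcp_pos'])
E
```

```text
top [ 0.46163177 -0.04050855  1.32029563] [ 0.10993232 -0.00716336 -0.99391326] [ 0.5994724  -0.06046133 -0.00105451]
side [ 0.15302383 -0.58449164  0.54033415] [ 0.50531612  0.64575207 -0.57241584] [ 0.61595979 -0.00933131  0.00549124]
0.1 [ 1.58212353e-01  9.87404759e-01 -8.23820351e-04 -1.19092757e-04] [0.20287001 0.61688172 0.1862643 ]
```

View pics/top0.png

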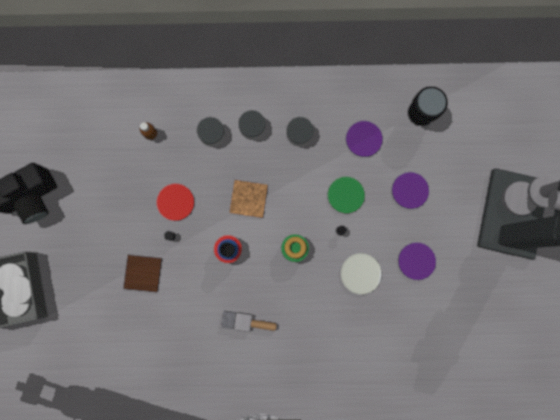

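View pics/side0.png

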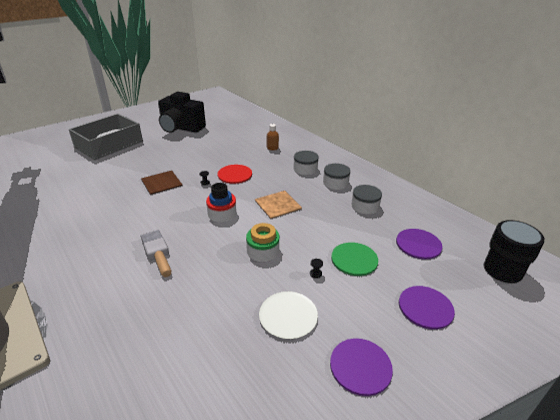

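The top view shows the red pile at about (228,249), with the eyecup on the blue ring. The green pile with the brass ring is at (295,248). The places are: red disc (176,202), cork (249,199), walnut (143,273), green disc (346,195) and dish (361,274). Small black knobs stand at (170,236) and (342,230). The side view agrees, and the purple discs are decoys.

```bash
cat >> h.py <<'E'
def flood(c,W,u,v,tol=28,zr=None):
    """centre (mid of the min-area rect / circle-like extents) of the uniform-colour patch at (u,v)"""
    im=cv2.GaussianBlur(c['pixels'],(3,3),0); m=np.zeros((422,562),np.uint8)
    cv2.floodFill(im.copy(),m,(u,v),0,(tol,)*3,(tol,)*3,4|(255<<8)|cv2.FLOODFILL_MASK_ONLY|cv2.FLOODFILL_FIXED_RANGE)
    p=W[m[1:-1,1:-1]>0]; p=p[~np.isnan(p[:,0])]
    zm=np.median(p[:,2]); p=p[abs(p[:,2]-zm)<.006]
    (cx,cy),sz,a=cv2.minAreaRect(p[:,:2].astype(np.float32))
    return np.array([cx,cy,zm]),sz,a,len(p),p[:,:2].mean(0)
E
python3 - <<'E'
from h import *
c=dict(np.load('top0.npz'));W=world(c);np.set_printoptions(precision=4,suppress=True)
for n,(u,v) in dict(red=(176,202),cork=(249,199),walnut=(143,273),green=(346,195),dish=(361,274)).items():
    r=flood(c,W,u,v,60 if n=='cork' else 30);print(n,r[0],np.round(r[1],3),round(r[2]),r[3],r[4])
for n,(u,v) in dict(redpile=(228,249),greenpile=(295,248),k1=(170,236),k2=(342,230)).items():
    p=W[v-18:v+19,u-18:u+19].reshape(-1,3)
    for lo,hi in((.015,.034),(.035,.045),(.049,.06),(.068,.085)):
        q=p[(p[:,2]>lo)&(p[:,2]<hi)]
        if len(q)>4: print(n,lo,len(q),cv2.minEnclosingCircle(q[:,:2].astype(np.float32)),q.mean(0))
for n in('red',):
    pass
E
```

```text
red [0.6252 0.1988 0.005 ] [0.087 0.087] 88 993 [0.6249 0.1976]
cork [ 0.5322 -0.0661 -0.0009] [1.425 0.883] 90 155223 [ 0.5163 -0.0907]
walnut [0.4522 0.2766 0.0051] [0.082 0.08 ] 83 1078 [0.4519 0.2766]
green [ 0.6342 -0.223   0.0047] [0.087 0.088] 88 990 [ 0.6332 -0.2235]
dish [ 0.4413 -0.2524  0.0051] [0.096 0.096] 89 1258 [ 0.4407 -0.2527]
redpile 0.015 21 ((0.505816638469696, 0.06708100438117981), 0.032877907156944275) [0.5014 0.0508 0.0287]
redpile 0.035 227 ((0.5063298940658569, 0.06782417744398117), 0.03322361782193184) [0.5072 0.0692 0.0395]
redpile 0.049 242 ((0.5045902729034424, 0.06618575751781464), 0.024886809289455414) [0.5049 0.0654 0.0544]
redpile 0.068 77 ((0.5041775703430176, 0.0668734461069107), 0.017756447196006775) [0.5039 0.0673 0.0742]
greenpile 0.015 12 ((0.5053675174713135, -0.09164515137672424), 0.03298049792647362) [ 0.5056 -0.0841  0.032 ]
greenpile 0.035 336 ((0.5052711367607117, -0.09189222007989883), 0.03327644616365433) [ 0.504  -0.0919  0.0393]
greenpile 0.049 228 ((0.5060088634490967, -0.09236260503530502), 0.024901241064071655) [ 0.5066 -0.0921  0.053 ]
k1 0.015 76 ((0.5418595671653748, 0.2094978243112564), 0.011600728146731853) [0.5416 0.2091 0.0286]
k2 0.015 76 ((0.546231746673584, -0.2062363475561142), 0.011882135644555092) [ 0.5463 -0.2062  0.0288]
```

```bash
python3 - <<'E'
from h import *
np.set_printoptions(precision=4,suppress=True)
c=dict(np.load('top0.npz'));W=world(c)
p=W[174:224,222:276].reshape(-1,3);h=cv2.cvtColor(c['pixels'],cv2.COLOR_RGB2HSV)[174:224,222:276].reshape(-1,3)
q=p[h[:,1]>80];print('cork',len(q),cv2.minAreaRect(q[:,:2].astype(np.float32)),q.mean(0))
Q=[0,1,0,0]
for x,y in((.504,.067),(.506,-.092),(.625,.198),(.53,.02),(.452,.277),(.634,-.223),(.441,-.252)):
    for z in (.03,.25): print(x,y,z,manip.inverse_kinematics([x,y,z],Q))
manip.reach([.505,.067,.25],Q)
c=snap('wrist','w1.png');np.savez('w1.npz',**c);W=world(c)
print(manip.observe()['t'],-c['R'].T@c['t'],c['R'][2])
for lo,hi in((.035,.045),(.049,.06),(.068,.085)):
    q=W[(W[...,2]>lo)&(W[...,2]<hi)&(abs(W[...,1]-.067)<.045)&(abs(W[...,0]-.505)<.045)]
    if len(q)>4: print(lo,len(q),cv2.minEnclosingCircle(q[:,:2].astype(np.float32)),q.mean(0))
E
```

```text
cork 1091 ((0.6294459700584412, 0.017004210501909256), (0.0799151062965393, 0.08361657708883286), 78.19078826904297) [nan nan nan]
0.504 0.067 0.03 [-0.1469  0.6763 -0.0601  2.0387  0.0906  0.429   1.2945]
0.504 0.067 0.25 [-0.2966  0.3551  0.1503  1.8247 -0.0633  0.9664  1.4512]
0.506 -0.092 0.03 [ 0.2018  0.6824 -0.1143  2.022   0.1676  0.4458  1.5322]
0.506 -0.092 0.25 [-0.1315  0.3782  0.3598  1.8143 -0.1575  0.9771  1.8642]
0.625 0.198 0.03 [-0.3123  0.8219 -0.064   1.6207  0.0727  0.7013  1.1593]
0.625 0.198 0.25 [-0.3725  0.5828  0.0397  1.4183 -0.024   1.141   1.2415]
0.53 0.02 0.03 [-0.0387  0.6953 -0.0784  1.9794  0.1108  0.4708  1.373 ]
0.53 0.02 0.25 [-0.2223  0.3905  0.1868  1.7707 -0.0848  0.9882  1.5683]
0.452 0.277 0.03 [-0.5645  0.6948 -0.0577  1.9805  0.0818  0.4685  0.8889]
0.452 0.277 0.25 [-0.6119  0.3855  0.013   1.7679 -0.0059  0.9883  0.9741]
0.634 -0.223 0.03 [ 0.3548  0.8422 -0.1025  1.5688  0.1139  0.7365  1.7726]
0.634 -0.223 0.25 [ 0.1206  0.6276  0.3201  1.3718 -0.2017  1.1742  2.0324]
0.441 -0.252 0.03 [ 0.6337  0.686  -0.2533  2.0364  0.3643  0.4616  1.6778]
0.441 -0.252 0.25 [-0.0813  0.4454  0.798   1.837  -0.3716  1.015   2.439 ]
2.4 [0.4266 0.0676 0.4478] [ 0.2675  0.0011 -0.9636]
0.035 1056 ((0.5061213970184326, 0.06707169860601425), 0.03334670141339302) [0.5035 0.0694 0.0404]
0.049 1067 ((0.5044994950294495, 0.06560248881578445), 0.02503110095858574) [0.5016 0.0653 0.0558]
0.068 435 ((0.5035193562507629, 0.06652769446372986), 0.01797344908118248) [0.5034 0.0666 0.0752]
```

View pics/w1.png

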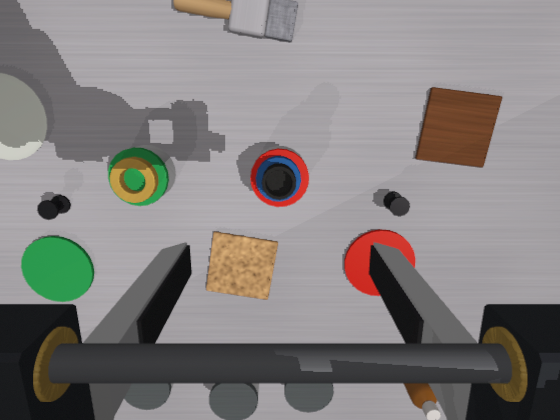

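The wrist view agrees with the top view to within 1 mm (eyecup at (278,181), brass ring at (133,181)). I'll place the eyecup first.

```bash
cat >> h.py <<'E'
Q=[0,1,0,0]; ZT=.2
def pickplace(p,zb,grab,d,zd,width,force,zt=ZT):
    """p: piece xy, zb: its underside height, grab: TCP height above underside, d: place xy, zd: place height"""
    x,y=manip.observe()['tcp_pos'][:2]
    manip.gripper_to(min(width+.022,.092),force)
    manip.movel([*p,zt],Q,velocity=.3)
    manip.movel([*p,zb+grab+.03],velocity=.2)
    g=manip.movel([*p,zb+grab],velocity=.06,guard=6)
    manip.gripper_to(max(width-.012,0),force)
    w=manip.observe()['grip_width']
    manip.movel([*p,zb+grab+.01],velocity=.05)
    s=manip.observe(); print('guard',g,'grip',w,s['grip_width'],s['finger_force'],s['tcp_pos'])
    if abs(s['grip_width']-width)>.005: print('BAD GRIP'); return False
    manip.movel([*p,zt],velocity=.2)
    manip.movel([*d,zt],velocity=.2)
    manip.movel([*d,zd+grab+.012],velocity=.15)
    manip.hold(.2)
    g=manip.movel([*d,zd+grab-.002],velocity=.015,guard=1.5)
    s=manip.observe(); print('contact',g,s['tcp_pos'],'expect z',zd+grab,s['ft_force'])
    manip.gripper_to(s['grip_width']+.014)
    manip.movel([*d,zd+grab+.04],velocity=.1)
    manip.movel([*d,zt],velocity=.25)
    print('t',manip.observe()['t']); return True
E
python3 - <<'E'
from h import *
pickplace([.5038,.0667],.054,.018,[.6295,.017],.006,.036,8)
c=snap('wrist','w2.png');np.savez('w2.npz',**c)
E
```

```text
guard False grip 0.0235762942934357 0.023988506958304182 0.0 [0.50423443 0.06681227 0.08254598]
BAD GRIP
```

View pics/w2.png

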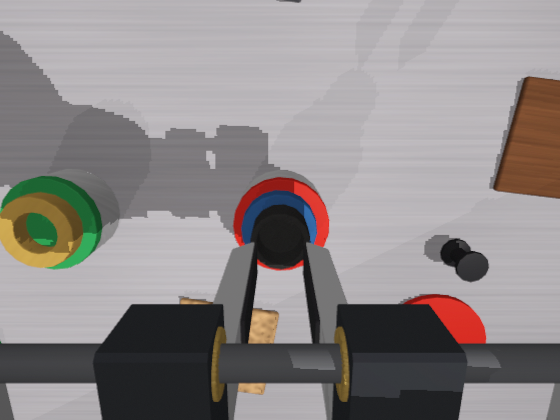

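The eyecup wasn't gripped: the fingers closed to 24 mm. The cup still looks upright at about (280,230), and the fingertips are around (255,245) and (310,245). I'll measure where it is relative to the fingers.

```bash
cat >> h.py <<'E'
def layers(c,x,y,rng=((.035,.045),(.049,.06),(.068,.085)),r=.045):
    W=world(c)
    for lo,hi in rng:
        q=W[(W[...,2]>lo)&(W[...,2]<hi)&(np.hypot(W[...,0]-x,W[...,1]-y)<r)]
        if len(q)>4: (a,b),R=cv2.minEnclosingCircle(q[:,:2].astype(np.float32));print(lo,len(q),'c',round(a,4),round(b,4),'r',round(R,4),q.mean(0).round(4))
E
python3 - <<'E'
from h import *
np.set_printoptions(precision=4,suppress=True)
s=manip.observe();print(s['t'],s['tcp_pos'],s['eef_rot'],s['grip_width'],s['ft_force'])
c=snap('wrist')
K,R,t=c['camera_matrix'],c['R'],c['t']
for dy in(-.012,.012):
    X=s['tcp_pos']+np.array([0,dy,-.014]);p=K@(R@X+t);print(p[:2]/p[2],p[2])
layers(c,.504,.067)
im=c['pixels'][170:300,200:360,::-1];cv2.imwrite('pics/crop1.png',cv2.resize(im,None,fx=4,fy=4,interpolation=cv2.INTER_CUBIC))
c=snap('side');K,R,t=c['camera_matrix'],c['R'],c['t'];p=K@(R@np.array([.504,.067,.07])+t);u,v=(p[:2]/p[2]).astype(int)
im=c['pixels'][v-60:v+60,u-75:u+75,::-1];cv2.imwrite('pics/crop2.png',cv2.resize(im,None,fx=4,fy=4,interpolation=cv2.INTER_CUBIC))
E
```

```text
5.8333 [0.504  0.0668 0.0823] [-0.      1.      0.0001  0.0003] 0.024352223052557125 [-0.1504 -0.4449 -0.4128]
[260.5594 238.1096] 0.22517513644383697
[299.7976 238.0858] 0.22518561184148403
0.035 2103 c 0.506 0.067 r 0.0334 [0.4934 0.0696 0.0403]
0.049 2524 c 0.5046 0.0656 r 0.0251 [0.4986 0.0655 0.0559]
0.068 1305 c 0.5035 0.0663 r 0.0183 [0.5027 0.0665 0.0746]
```

View pics/crop2.png

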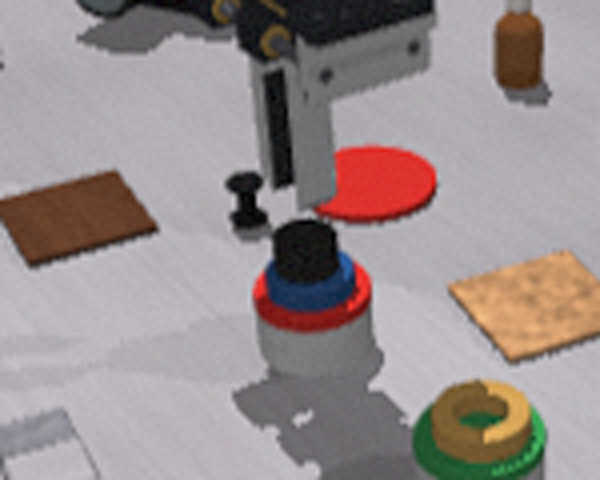

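The side crop shows the cup untouched, with the fingertips just above its rim. So the fingertips don't reach as far as the stated 14 mm. I'll check `tip_reach` and measure the tips.

```bash
python3 - <<'E'
from h import *
np.set_printoptions(precision=4,suppress=True)
print('tip_reach',manip.tip_reach)
s=manip.observe();T=s['tcp_pos'];print(T)
for n in('wrist','side'):
    c=snap(n);W=world(c)
    m=(abs(W[...,0]-T[0])<.02)&(abs(W[...,1]-T[1])<.045)&(W[...,2]>.079)&(W[...,2]<.2)
    q=W[m];print(n,len(q),'zmin pct',np.percentile(q[:,2],[0,1,3,10]),'near tips',q[q[:,2]<np.percentile(q[:,2],2)+.003].mean(0),'y range',q[q[:,2]<q[:,2].min()+.01][:,1].min(),q[q[:,2]<q[:,2].min()+.01][:,1].max())
    vv,uu=np.nonzero(m);print(vv.min(),vv.max(),uu.min(),uu.max())
E
```

```text
tip_reach 0.014
[0.5037 0.0667 0.082 ]
wrist 6519 zmin pct [0.1    0.1047 0.1079 0.1176] near tips [0.4965 0.0661 0.1061] y range 0.04283056458177227 0.08983413425726475
243 419 213 346
side 568 zmin pct [0.0994 0.1011 0.1033 0.1111] near tips [0.4992 0.0685 0.1028] y range 0.0424924333943936 0.08769069852984261
143 181 205 226
```

View pics/crop1.png

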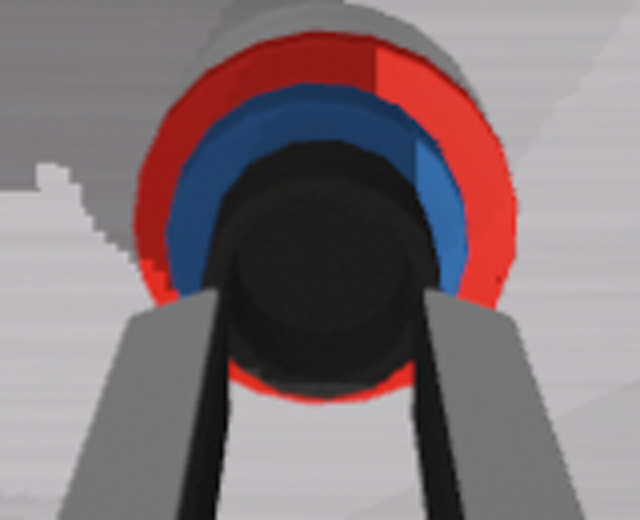

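Both cameras put the fingertips at z≈0.100 while the TCP reads 0.082. I expected 0.068, so there's an offset of about 32 mm. I'll confirm it with a guarded touch on bare worktop.

```bash
python3 - <<'E'
from h import *
np.set_printoptions(precision=4,suppress=True)
manip.movel([.504,.067,.13],velocity=.2)
manip.movel([.42,-.01,.10],velocity=.25)
manip.movel([.42,-.01,.035],velocity=.2); manip.hold(.2)
T=manip.observe()['tcp_pos']
c=snap('wrist');W=world(c)
q=W[(abs(W[...,0]-T[0])<.02)&(abs(W[...,1]-T[1])<.045)&(W[...,2]>.012)&(W[...,2]<.12)];print(T,'tips',q[:,2].min(),q[q[:,2]<q[:,2].min()+.006].mean(0))
print(manip.movel([.42,-.01,-.03],velocity=.03,guard=3))
s=manip.observe();print(s['tcp_pos'],s['ft_force'],s['t'])
manip.movel([.42,-.01,.03],velocity=.1)
E
```

```text
[ 0.4212 -0.0097  0.036 ] tips 0.054060719949044454 [ 0.4132 -0.0097  0.0581]Traceback (most recent call last):
  File "<stdin>", line 9, in <module>
rig.IKError: the arm cannot follow that straight line within its joint ranges
```

```bash
python3 - <<'E'
from h import *
np.set_printoptions(precision=4,suppress=True)
manip.movel([.42,-.01,.13],velocity=.25)
manip.movel([.55,-.012,.13],velocity=.25)
manip.movel([.55,-.012,.0],velocity=.15); manip.hold(.2)
for z in(-.03,-.025,-.022):
    try: print(z,manip.movel([.55,-.012,z],velocity=.02,guard=3));break
    except manip.IKError as e: print(z,e)
s=manip.observe();print(s['tcp_pos'],s['ft_force'],s['t'])
manip.movel([.55,-.012,.13],velocity=.25)
print([manip.inverse_kinematics([x,y,-.012],Q) is not None for x,y in((.504,.067),(.506,-.092),(.625,.198),(.63,.02),(.452,.277),(.634,-.223),(.441,-.252))])
E
```

```text
-0.03 True
[ 0.5499 -0.012  -0.0181] [-0.1245  0.3382  5.4643] 11.1167
[True, True, True, True, True, True, True]
```

Touch contact came at TCP z = -0.018, which confirms the tips sit 18 mm above the reported TCP. I'll use the corrected heights.

```bash
python3 - <<'E'
from h import *
pickplace([.5036,.0666],.054,-.014,[.6295,.017],.006,.036,8,zt=.13)
c=snap('wrist','w3.png');layers(c,.6295,.017,((.02,.035),));layers(c,.505,.067)
E
```

```text
guard False grip 0.036657464961733104 0.03690856414138404 8.000011648982763 [0.50398474 0.06665696 0.05048511]
contact True [ 0.62929561  0.01699965 -0.00786748] expect z -0.008 [-0.01300394 -0.50127982  4.39587505]
t 19.775
0.02 670 c 0.6292 0.0165 r 0.018 [0.6286 0.0166 0.0271]
0.035 3615 c 0.5061 0.0671 r 0.0334 [0.5108 0.0662 0.0406]
0.049 3076 c 0.5048 0.066 r 0.0253 [0.505  0.0654 0.0541]
```

View pics/w3.png

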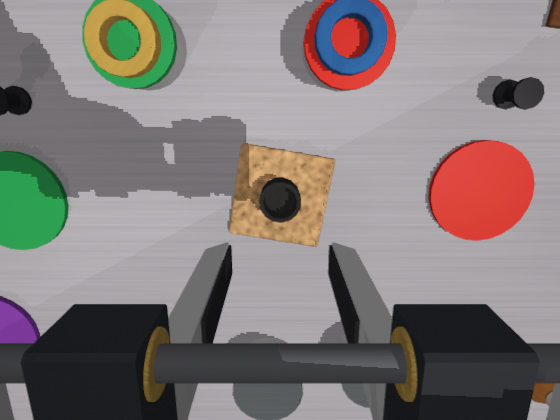

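The cup stands upright in the middle of the cork pad, at (280,200) with the pad centre at about (282,195). The rings are next.

```bash
python3 - <<'E'
from h import *
if pickplace([.5047,.0658],.040,-.015,[.4412,-.2525],.006,.050,12,zt=.13):
    c=snap('wrist','w4.png');np.savez('w4.npz',**c);layers(c,.441,-.2525,((.015,.03),));W=world(c)
    m=(c['pixels'].min(-1)>200)&(np.hypot(W[...,0]-.441,W[...,1]+.2525)<.065)&(abs(W[...,2]-.007)<.004)
    q=W[m];print('dish',len(q),cv2.minEnclosingCircle(q[:,:2].astype(np.float32)));layers(c,.506,-.092)
E
```

```text
guard False grip 0.05050518085485179 0.050133848245118025 12.000008651521057 [0.50505769 0.0658324  0.03546515]
contact True [ 0.44103338 -0.25242773 -0.00881601] expect z -0.009 [-0.04506317  0.37686357  5.29530315]
t 28.8583
0.015 1772 c 0.4408 -0.2526 r 0.0252 [ 0.4399 -0.2528  0.0199]
dish 4286 ((0.4411891996860504, -0.25264835357666016), 0.049390003085136414)
0.035 2200 c 0.5045 -0.0935 r 0.0333 [ 0.4962 -0.0992  0.0404]
0.049 1746 c 0.5055 -0.0939 r 0.0254 [ 0.501  -0.0948  0.0536]
```

View pics/w4.png

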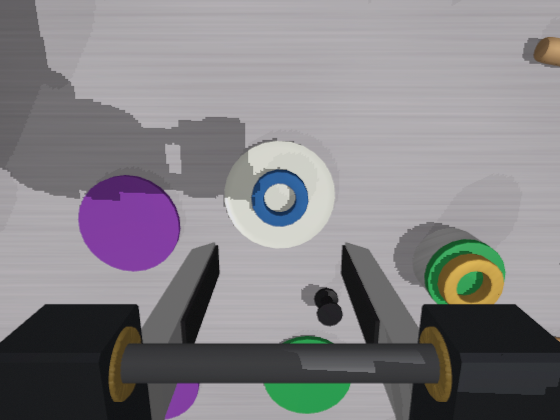

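The ring is centred in the dish at (280,196). Next come the brass ring and then the red canister, with numeric checks.

```bash
python3 - <<'E'
from h import *
def sq(c,x,y):
    W=world(c);q=W[(c['pixels'].max(-1)<120)&(W[...,2]>.003)&(W[...,2]<.009)&(abs(W[...,0]-x)<.065)&(abs(W[...,1]-y)<.065)]
    print('plate',len(q),cv2.minAreaRect(q[:,:2].astype(np.float32)))
if pickplace([.5058,-.0928],.040,-.015,[.4521,.2766],.006,.050,12,zt=.13):
    c=snap('wrist','w5.png');np.savez('w5.npz',**c);layers(c,.452,.2766,((.015,.03),));sq(c,.452,.2766)
    layers(c,.505,.067,((.035,.045),))
    if pickplace([.506,.067],.0,-.008,[.6251,.1986],.006,.066,20,zt=.13):
        c=snap('wrist','w6.png');np.savez('w6.npz',**c);layers(c,.625,.1986,((.04,.055),));W=world(c)
        p=c['pixels'].astype(int);q=W[(p[...,0]>p[...,1]+60)&(abs(W[...,2]-.006)<.003)&(np.hypot(W[...,0]-.625,W[...,1]-.1986)<.06)]
        print('disc',len(q),cv2.minEnclosingCircle(q[:,:2].astype(np.float32)))
        layers(c,.505,-.092,((.035,.045),))
E
```

```text
guard False grip 0.049822256540778646 0.0498325816942716 11.999951207544655 [ 0.50613943 -0.09285629  0.03545575]
contact True [ 0.45194827  0.27650459 -0.00882151] expect z -0.009 [-1.61448655  0.77628581  4.3844178 ]
t 38.1417
0.015 1773 c 0.4521 0.276 r 0.0251 [0.4511 0.2761 0.0199]
plate 6360 ((0.4521847665309906, 0.277569979429245), (0.08405765146017075, 0.0834801197052002), 83.02945709228516)
0.035 4508 c 0.506 0.0675 r 0.0339 [0.5044 0.0697 0.0401]
guard False grip 0.06544331089723614 0.06562773481359653 19.999836087226868 [0.50627788 0.06703767 0.00240774]
contact True [ 0.62486599  0.19851811 -0.0017657 ] expect z -0.002 [-0.20287483 -0.68025933  4.46357095]
t 47.0417
0.04 5273 c 0.6248 0.1981 r 0.0334 [0.6235 0.198  0.0464]
disc 2388 ((0.6253408789634705, 0.19812428951263428), 0.04608362168073654)
```

View pics/w5.png

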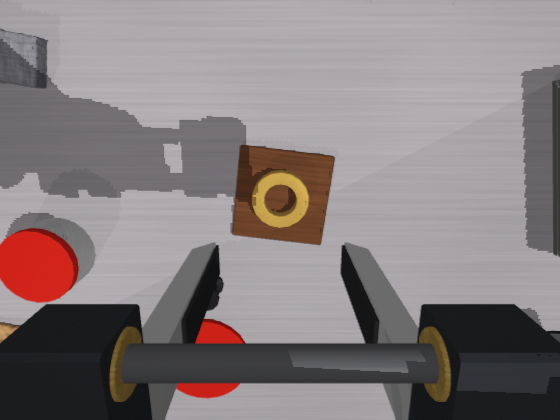

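View pics/w6.png

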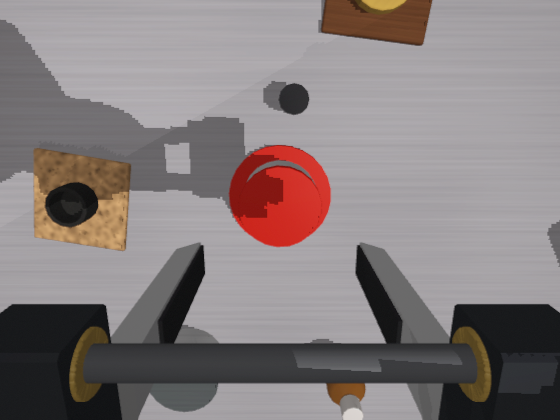

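The brass ring is centred on the walnut plate at (280,199). The red canister is centred on the red disc at (280,195). Now the green canister, then a final overview.

```bash
python3 - <<'E'
from h import *
manip.movel([.51,-.09,.16],velocity=.3)
layers(snap('wrist'),.505,-.092,((.035,.045),))
if pickplace([.505,-.0925],.0,-.008,[.6338,-.2232],.006,.066,20,zt=.13):
    c=snap('wrist','w7.png');layers(c,.634,-.223,((.04,.055),));W=world(c)
    p=c['pixels'].astype(int);q=W[(p[...,1]>p[...,0]+40)&(abs(W[...,2]-.006)<.003)&(np.hypot(W[...,0]-.634,W[...,1]+.223)<.06)]
    print('disc',len(q),cv2.minEnclosingCircle(q[:,:2].astype(np.float32)))
    manip.movel([.5,-.05,.25],velocity=.3)
    snap('side','end.png');c=snap('top')
    for x,y,h in((.625,.198,.046),(.634,-.223,.046),(.441,-.2525,.02),(.452,.2766,.02),(.629,.017,.028)): layers(c,x,y,((h-.006,h+.006),))
E
```

```text
0.035 4280 c 0.5052 -0.0926 r 0.0334 [ 0.5041 -0.0929  0.0404]
guard False grip 0.06594325089391133 0.06571032029917837 19.999835193157196 [ 0.50527415 -0.09252743  0.00239127]
contact True [ 0.63361913 -0.22308412 -0.00172446] expect z -0.002 [-0.83926916  0.4161075   4.99512857]
t 56.3917
0.04 5269 c 0.6335 -0.2237 r 0.0334 [ 0.6322 -0.2235  0.0464]
disc 2315 ((0.6347784996032715, -0.22407236695289612), 0.04601914808154106)
0.04 591 c 0.6247 0.1986 r 0.0338 [0.6246 0.1983 0.0452]
0.04 583 c 0.6332 -0.2223 r 0.0334 [ 0.6332 -0.222   0.0451]
0.014 231 c 0.451 -0.2497 r 0.0347 [ 0.4413 -0.2507  0.0188]
0.014 230 c 0.4483 0.2812 r 0.0311 [0.4523 0.2763 0.0191]
0.022 51 c 0.6296 0.0175 r 0.0178 [0.6324 0.0213 0.0267]
```

View pics/end.png

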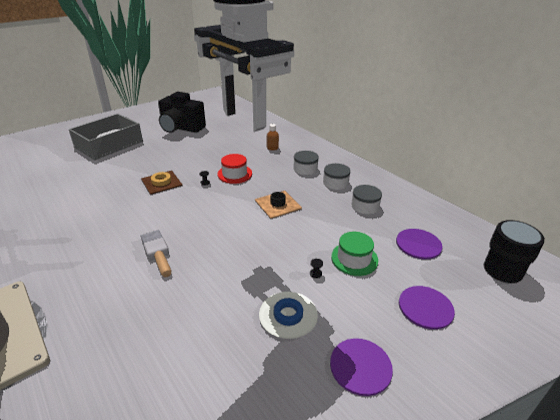

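All five pieces stand upright and centred to within about 1.5 mm: red canister at (235,168), green canister (356,250), blue ring (288,312), brass ring (161,180) and eyecup (279,200). Nothing else has moved, and the arm is clear.

```bash
python3 -c "
from rig import manip
print(manip.sign_off(),manip.observe()['t'])"
```

```text
the job is handed in; nothing more can be done
the job is handed in; nothing more can be done
```

The job is handed in: all five pieces were taken from the top down and stand upright on their own places, within about 1.5 mm of centre by the cameras, with the last one set down at 56 s; the first try for the eyecup closed above it without touching, because the fingertips sit 32 mm higher than specified, and I corrected for that.

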